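# Load the hallway dish for the evening walk

## Robot

A 6-joint arm with a two-finger parallel gripper is mounted at the origin on the work surface. World frame = base frame: x ahead of the robot, y to its left, z up, the work surface at z = 0. Lengths are in m, angles in rad, forces in N, time in s.
With the tool pointing down it reaches from about 0.325 to 0.9 m from the base axis. Payload 3.5 kg.
Tool frame: the origin (TCP) lies at the very end of the fingers, on their centre line; the grasp point (between the pads) lies 19 mm behind it; z points along the fingers, y is the line along which they close (so a half turn about z gives the same grasp; the last joint's range is limited). The gripper opens to 85 mm and grips with 20 to 120 N. Pads are 22 mm wide; open, the fingers measure 114 mm over their backs; the gripper's body (76 mm by 85 mm) begins 54 mm behind the grasp point. The pads swing forward as they close: fully open they stand 13 mm farther back than shut.
Start: joints at [1.234, 0.276, -0.026, 1.268, 0, 1.467], TCP at [0.145, 0.608, 0.231] pointing down, gripper open.
Joint ranges: [-3.12, 3.12], [-0.85, 1.88], [-1.08, 1.24], [-1.95, 2.15], [-1.57, 1.53], [-3.14, 3.14]. Speed limits (rad/s): [2.57, 2.57, 3.14, 3.14, 3.14, 3.14].

## Interface

Orientations are given as a 3x3 rotation matrix whose columns are the frame's x, y, z axes.
In Python, from workcell import state, cams, manip gives the robot as it stands.
- The arm moves only by the shell command python3 -m creep 'ROWS' [FORCE]. ROWS is a JSON object of lists of equal length, an entry for each row: "translation": the shift along the tool's x, y, z in mm, a list of three; "spin": the turn about the tool's z in degrees; "jaw": the finger opening in mm, from 0 to 85.4. In form: {"translation": [[dx, dy, dz], ...], "spin": [spin, ...], "jaw": [jaw, ...]}. A call has 1 to 12 rows; each row shifts and turns the commanded pose from where the row before left it, along the tool's axes as they then stand; what a row does not reach is not made up. A row lasts 1/12 s, in which the tool goes at most 41.7 mm and 7.16 degrees, less where a joint would pass 70% of its speed; a pose out of reach is approached as far as the arm can. A call is refused whole if a number of a shift passes 41.7 or a number of a turn 7.16, either way. A call with a gripper value outside its range is refused whole. The fingers move at their own pace and stop on an object; FORCE is the grip in N (left out, the last holds). Time passes only in rows, so rows that do not move let the fingers close. It gives the time, the measured TCP pose, the force, the opening and the grip force at its end, in the units of the state.
- state(): the state, without advancing time (a new reading comes with each control period).
- cams.snapshot(name): name is "side" or "top" or "wrist"; returns the picture (384x512x3 uint8, blue, green, red); there is no depth.
- cams.calibration(name): a dict with "fovy" (degrees; the focal length in pixels is half the picture's height over the tangent of half this angle, whatever the lens; pixels are square), "cx", "cy" (the principal point, pixels), "k1" (the pictures are not rectified: a ray, as slopes to the right and down, at radius r is drawn at 1 + k1 r^2 times it, then the intrinsics apply), "T" (4x4, takes a point from camera to world coordinates). Camera axes: x right, y down, z forward; pixel columns grow to the right and rows downward; lengths in m; the calibration is good to about 2 mm. A picture is of the moment at which its call begins: read the wrist's pose just before it. calibration takes no time and is no camera call; for the wrist camera it gives the pose at the moment of the call.
- manip.hand_in(): hands the job in; it is judged then, once.
The state is a dict: "time_s": time; "joints": joint angles; "joint_velocities": joint speeds; "effort": joint torques, N m; "tcp_pos": TCP position; "tool_rot": TCP orientation; "contact_force": force on the tool from outside, world axes, zero at the start; "torque": the same for the moment, N m; "width": finger opening in m; "finger_force": force on a finger pad.
Only numpy, scipy, OpenCV 4.12 (cv2) and the standard library are available. Lean on these libraries where they do the work, as an engineer would, in place of code of your own. Each camera call takes 0.05 s, during which the arm holds its last target. There are 200 camera calls.

## Task

Gather the things for the evening walk in the white dish: first take the phone off its charging cradle and lay it flat, screen up, on the floor of the dish, then add the house key and the torch so that they lie flat on the dish's floor beside the phone and do not touch it. Put each thing down rather than dropping it, and leave the dish, the flower pot and the spectacle case where they are.

Things in the scene. Friction and masses are not known exactly. Their poses are not given: they have to be found in the camera images.
- dish: White ceramic open rectangular dish, 260 (x) x 180 (y) x 30 mm high, walls 6 mm thick, so the inside is 248 x 168 mm; floor 6 mm thick. Origin at the centre of its underside, on the shelf; x along the long side, z up. Weighs about 1.1 kg, stands loose and is not to be moved.
- cradle: Grey plastic charging cradle, fixed: base plate 130 (x) x 92 (y) x 8 mm with a raised pad 110 x 46 mm on it, whose top is 30 mm above the shelf. Origin at the centre of its underside. (Also fixed: a 60 mm high oak ledge beyond x = 0.83 m, with a chrome spring clamp on its front edge reaching back to x = 0.74 m, 87 mm high.)
- phone: Black phone in a rubber case, 140 (x) x 66 (y) x 12 mm thick, about 0.2 kg; lies flat on the cradle pad at the start, overhanging it by 10 mm along both long sides. Origin at the centre of its underside, x along its length, z out of the screen (up).
- key: Brass house key on a steel ring, one rigid piece 131 mm long, lying flat. Origin on the shank's axis, 5 mm above what it lies on; x along the shank to the bit. Shank 10 mm thick, bare from x = -12 to 37 mm (grip here); bit at x = 37 to 55 mm, reaching 20 mm to +y; bow 38 mm wide at x = -50 to -12; thin ring 33 mm wide, to x = -71. About 0.07 kg.
- key_tip (a point): End of the key's shank, 60 mm from its origin along +x.
- key_ring (a point): Point near the outer end of the key's steel ring, 68 mm from its origin along -x.
- torch: Aluminium torch, a straight eight-sided bar 110 mm long and 26 mm across flats, lying on a flat. Origin at its centre, 13 mm above what it lies on; x along its length towards the lens. About 0.12 kg.
- pot: Terracotta flower pot (bystander), 72 mm across, 65 mm high; origin at the centre of its underside.
- case: Dark spectacle case (bystander), 155 x 58 x 36 mm; origin at the centre of its underside.

How it is judged:
On the way, in this order (a step that is already met when the one before it is completed fails the run):
1. the phone lies flat, screen up, on the floor of the dish, released and at rest, while key and torch are still outside the dish (x of phone in the frame of dish between -0.125 and 0.125 m and y of phone in the frame of dish between -0.085 and 0.085 m and z of phone in the frame of dish between 0.002 and 0.01 m and angle between phone's own z axis and vertical below 0.08 rad and contact force between phone and the fingers below 0.05 N and linear speed of phone below 0.02 m/s and (x of key in the frame of dish above 0.13 m or y of key in the frame of dish above 0.09 m or not (x of key in the frame of dish above -0.13 m) or not (y of key in the frame of dish above -0.09 m)) and (x of torch in the frame of dish above 0.13 m or y of torch in the frame of dish above 0.09 m or not (x of torch in the frame of dish above -0.13 m) or not (y of torch in the frame of dish above -0.09 m))), for 0.2 s.
2. the key or the torch (either one first) lies flat on the floor of the dish, released and at rest (((x of key_tip in the frame of dish between -0.125 and 0.125 m and y of key_tip in the frame of dish between -0.085 and 0.085 m and z of each of key_tip, key_ring in the frame of dish below 0.02 m and x of key_ring in the frame of dish between -0.125 and 0.125 m and y of key_ring in the frame of dish between -0.085 and 0.085 m and contact force between key and the fingers below 0.05 N and linear speed of key below 0.02 m/s) or (x of torch in the frame of dish between -0.125 and 0.125 m and y of torch in the frame of dish between -0.085 and 0.085 m and z of torch in the frame of dish below 0.025 m and angle between torch's own x axis and vertical between 1.45 and 1.69 rad and contact force between torch and the fingers below 0.05 N and linear speed of torch below 0.02 m/s))), for 0.2 s.
At the end, for the whole second after the job is handed in: The phone (screen up), the whole key with its ring, and the torch all lie flat on the floor of the dish, within its walls (none on the rim, none on another; within about 5 degrees of flat), at rest and released, and neither key nor torch touches the phone (x of phone in the frame of dish between -0.125 and 0.125 m and y of phone in the frame of dish between -0.085 and 0.085 m and z of phone in the frame of dish between 0.002 and 0.01 m and angle between phone's own z axis and vertical below 0.08 rad and contact force between each of phone, key, torch and the fingers below 0.05 N and linear speed of each of phone, key, torch below 0.02 m/s and x of key_tip in the frame of dish between -0.125 and 0.125 m and y of key_tip in the frame of dish between -0.085 and 0.085 m and z of each of key_tip, key_ring in the frame of dish below 0.02 m and x of key_ring in the frame of dish between -0.125 and 0.125 m and y of key_ring in the frame of dish between -0.085 and 0.085 m and x of torch in the frame of dish between -0.125 and 0.125 m and y of torch in the frame of dish between -0.085 and 0.085 m and z of torch in the frame of dish below 0.025 m and angle between torch's own x axis and vertical between 1.45 and 1.69 rad and contact force between phone and key below 0.03 N and contact force between phone and torch below 0.03 N).
It fails at once if the dish is pushed more than 20 mm from where it stood (distance of dish from where it was at the start of the episode above 0.02 m).
It fails at once if the flower pot or the spectacle case is moved more than 20 mm (distance of any of pot, case from where it was at the start of the episode above 0.02 m).
It fails at once if the phone is dropped or thrown (falls free of the fingers by more than about 20 mm) (linear speed of phone above 0.65 m/s and contact force between phone and the fingers below 0.01 N).
It fails at once if the key is dropped or thrown (falls free of the fingers by more than about 20 mm) (linear speed of key above 0.65 m/s and contact force between key and the fingers below 0.01 N).
It fails at once if the torch is dropped or thrown (falls free of the fingers by more than about 20 mm) (linear speed of torch above 0.65 m/s and contact force between torch and the fingers below 0.01 N).
It also fails if it takes over 70 s, if anything falls off the work surface, if the arm or the gripper's body presses on something with over 40 N, if the wrist force passes 120 N, or if a joint passes its speed limit or range.

## Working session

There is one attempt and no reset: what is moved stays moved. The work goes in short steps, Python scripts to look and compute and a shell command to move; the robot and the scene stay as the last step left them, time stands still between calls to the robot, and variables do not carry over. Pictures are saved under pics/ and viewed, at most 10 in all, crops included, and the job is handed in when it is done.

```bash
ls; mkdir -p pics; cat > h.py <<'E'
import numpy as np, cv2
from workcell import state, cams, manip
def K(c):
    f=192/np.tan(np.radians(c["fovy"])/2); return f
def ray(c,u,v):
    f=K(c); d=np.array([(u-c["cx"])/f,(v-c["cy"])/f]); s=d.copy()
    for _ in range(20): s=d/(1+c["k1"]*(s@s))
    T=np.array(c["T"]); return T[:3,3],T[:3,:3]@np.array([s[0],s[1],1.])
def onz(c,u,v,z):
    o,d=ray(c,u,v); return o+d*(z-o[2])/d[2]
def tri(c1,p1,c2,p2):
    o1,d1=ray(c1,*p1); o2,d2=ray(c2,*p2)
    s=np.linalg.lstsq(np.stack([d1,-d2],1),o2-o1,rcond=None)[0]
    a,b=o1+s[0]*d1,o2+s[1]*d2
    return (a+b)/2,np.linalg.norm(a-b)
def proj(c,P):
    T=np.array(c["T"]); q=T[:3,:3].T@(np.array(P)-T[:3,3]); s=q[:2]/q[2]; s=s*(1+c["k1"]*(s@s)); return s*K(c)+[c["cx"],c["cy"]]
E
python3 - <<'E'
from h import *
ims=[]
for n in ("top","side"):
    c=cams.calibration(n); print(n,{k:np.round(v,4).tolist() for k,v in c.items()})
    im=cams.snapshot(n); cv2.imwrite(f"pics/{n}0.png",im)
    cv2.imwrite(f"pics/{n}0b.png",cv2.resize(im,(800,600),interpolation=cv2.INTER_CUBIC))
s=state(); print({k:np.round(v,3).tolist() for k,v in s.items()})
E
```

```text
pics
top {'fovy': 46.3981, 'cx': 256.4004, 'cy': 194.9705, 'k1': 0.0535, 'T': [[0.0003, -0.9896, 0.1436, 0.3436], [-0.9999, -0.0024, -0.0144, 0.0221], [0.0146, -0.1436, -0.9895, 1.2913], [0.0, 0.0, 0.0, 1.0]]}
side {'fovy': 43.1643, 'cx': 258.5631, 'cy': 187.8052, 'k1': -0.1759, 'T': [[0.8769, -0.2961, 0.3786, -0.0954], [-0.4807, -0.5399, 0.691, -1.1523], [-0.0002, -0.7879, -0.6158, 1.089], [0.0, 0.0, 0.0, 1.0]]}
{'time_s': 0.1, 'joints': [1.234, 0.277, -0.028, 1.268, -0.0, 1.467], 'joint_velocities': [-0.001, -0.001, 0.004, 0.001, 0.001, -0.001], 'effort': [0.001, -44.671, 29.613, 0.008, -0.0, 0.0], 'tcp_pos': [0.145, 0.607, 0.23], 'tool_rot': [[-0.973, 0.232, -0.001], [0.232, 0.973, -0.002], [0.0, -0.002, -1.0]], 'contact_force': [-0.702, -0.102, -0.134], 'torque': [-0.018, -0.027, 0.029], 'finger_force': 0.0, 'width': 0.085}
```

View pics/top0b.png

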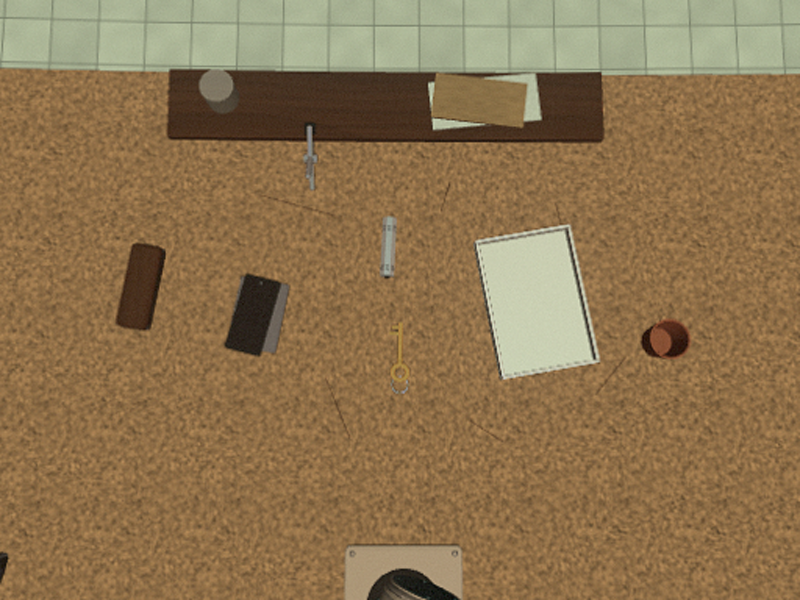

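View pics/side0b.png

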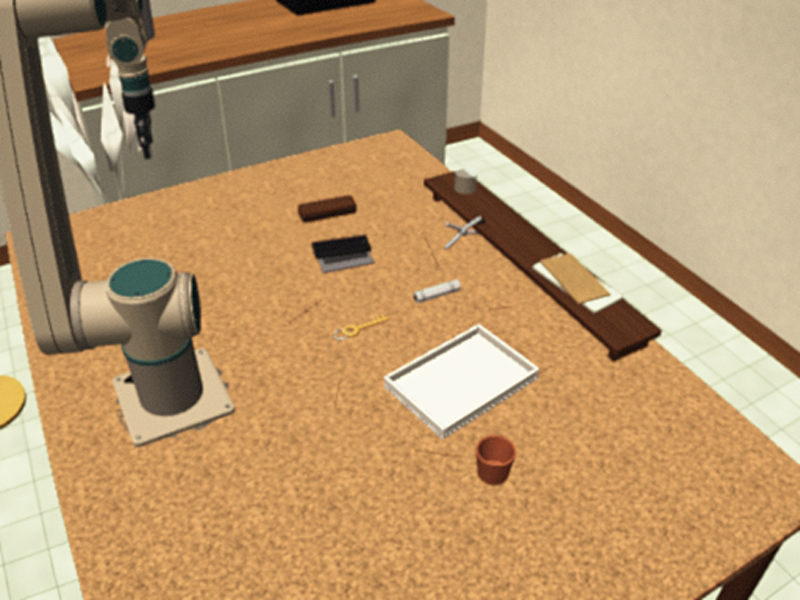

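The top view (800-px scale) shows the phone at about (257,314), with the cradle plate to its right. The torch is at (388,247), and the key runs from its bit at (400,322) to its ring at (400,392). The dish corners are (476,241), (570,226), (598,361) and (503,378), the pot is at (667,339) and the case at (142,286). The side view shows the same layout, with the phone at (341,247), torch (437,291), key (362,327) and dish (461,380).

```bash
cat > m.py <<'E'
from h import *
s=1/1.5625
ct,cs=cams.calibration("top"),cams.calibration("side")
t,sd=cv2.imread("pics/top0.png"),cv2.imread("pics/side0.png")
def mask(im,kind,box):
    hsv=cv2.cvtColor(im,cv2.COLOR_BGR2HSV); H,S,V=cv2.split(hsv)
    m={"white":(S<60)&(V>150),"dark":(V<50),"grey":(S<45)&(V>110),"brass":(H>18)&(H<32)&(S>130)&(V>130)}[kind]
    r=np.zeros(m.shape,bool); x0,y0,x1,y1=[int(b*s) for b in box]; r[y0:y1,x0:x1]=1
    m=(m&r).astype(np.uint8)*255
    cn=cv2.findContours(m,cv2.RETR_EXTERNAL,cv2.CHAIN_APPROX_NONE)[0]
    return m,max(cn,key=cv2.contourArea)
def quad(c):
    h=cv2.convexHull(c); e=1
    while len(h)>4 and e<15: h=cv2.approxPolyDP(cv2.convexHull(c),e,True); e+=.5
    return h.reshape(-1,2).astype(float)
B={"dish":("white",(460,210,615,395),(370,310,550,440)),"phone":("dark",(215,265,290,365),(305,230,375,260)),"torch":("grey",(370,205,405,285),(405,270,470,305)),"key":("brass",(380,315,420,385),(340,310,395,340))}
o=[]
for k,(kind,b1,b2) in B.items():
    for im,c,b,n in ((t,ct,b1,"t"),(sd,cs,b2,"s")):
        m,cn=mask(im,kind,b); z={"dish":.03,"phone":.042,"torch":.013,"key":.005}[k]
        P=np.array([onz(c,u,v,z)[:2] for u,v in cn.reshape(-1,2)]).astype(np.float32)
        r=cv2.minAreaRect(P); print(k,n,cv2.contourArea(cn),"rect",np.round(r[0],4),np.round(r[1],4),round(r[2],1))
        if k in("dish","phone"): q=quad(cn); print([ (p.tolist(),np.round(onz(c,*p,z)[:2],3).tolist()) for p in q])
        cv2.drawContours(im,[cn],-1,(255,0,255),1)
a=cv2.resize(t[130:260,130:400],None,fx=2.9,fy=2.9,interpolation=cv2.INTER_NEAREST)[:300]
a=t[130:255,135:395]; b=sd[140:285,190:355]
cv2.imwrite("pics/a.png",cv2.resize(a,None,fx=3,fy=3,interpolation=0)); cv2.imwrite("pics/b.png",cv2.resize(b,None,fx=4,fy=4,interpolation=0))
E
python3 m.py
```

```text
dish t 5509.0 rect [ 0.5364 -0.2436] [0.26   0.1791] 10.1
[([364.0, 144.0], [0.676, -0.308]), ([383.0, 231.0], [0.425, -0.352]), ([322.0, 242.0], [0.394, -0.18]), ([304.0, 154.0], [0.646, -0.134])]
dish s 3483.0 rect [ 0.528  -0.2512] [0.2762 0.1933] 10.4
[([344.0, 235.0], [0.677, -0.307]), ([283.0, 279.0], [0.413, -0.371]), ([246.0, 247.0], [0.38, -0.204]), ([305.0, 208.0], [0.64, -0.136])]
phone t 1024.5 rect [0.5075 0.2701] [0.0639 0.1352] 75.5
[([158.0, 176.0], [0.578, 0.281]), ([178.0, 181.0], [0.564, 0.225]), ([165.0, 226.0], [0.437, 0.258]), ([144.0, 221.0], [0.451, 0.316])]
phone s 315.0 rect [0.5014 0.2535] [0.0788 0.1309] 75.0
[([236.0, 158.0], [0.562, 0.226]), ([203.0, 164.0], [0.435, 0.25]), ([201.0, 156.0], [0.45, 0.303]), ([233.0, 151.0], [0.573, 0.274])]
torch t 186.5 rect [0.6399 0.028 ] [0.1103 0.0233] 0.1
torch s 137.0 rect [0.6403 0.0302] [0.034  0.1176] 87.2
key t 107.0 rect [0.4434 0.0075] [0.1087 0.0291] 4.2
key s 67.0 rect [0.4405 0.0143] [0.1049 0.0324] 8.3
```

View pics/a.png

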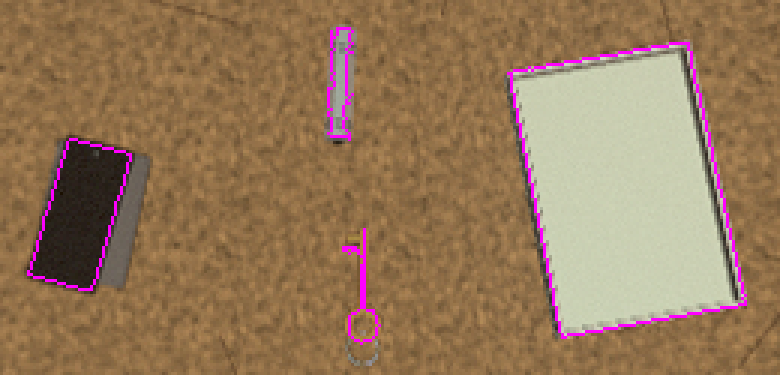

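View pics/b.png

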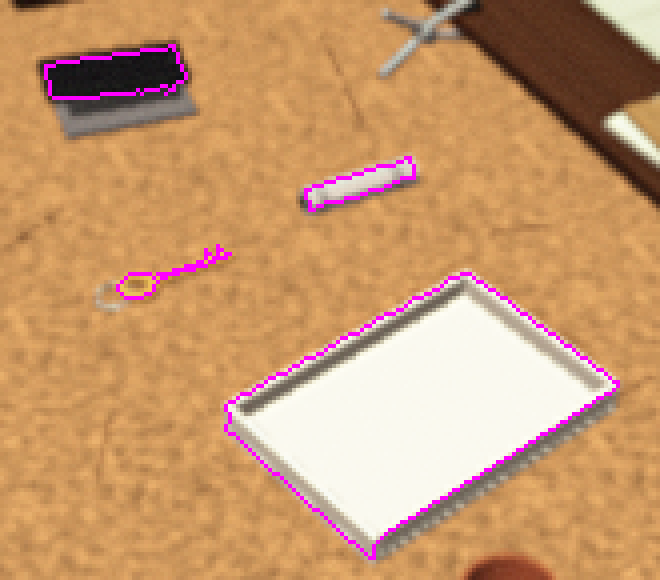

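The contours fit well. The dish measures 260 x 179 mm, centred at (0.536, -0.244) and yawed 10°. The phone is at (0.507, 0.270), yaw about -15°; the torch and key lie at roughly 0°. I'll cross-check heights across the two views and move over the phone.

```bash
cat > go.py <<'E'
# work out remaining shift in tool axes: go.py x y z [yaw of tool y, deg]
import sys; from h import *
def go(x,y,z,yaw=None):
    s=state(); R=np.array(s["tool_rot"]); d=R.T@(np.array([x,y,z])-s["tcp_pos"])*1000
    a=np.degrees(np.arctan2(R[1,1],R[0,1])); o=f"shift {np.round(d,1)} yaw_y {a:.2f}"
    if yaw is not None: o+=f" spin {(a-yaw+90)%180-90:.2f}"
    print(o,"j6 %.2f"%s["joints"][5])
if __name__=="__main__": go(*map(float,sys.argv[1:]))
E
python3 -m creep '{"translation":[[-36,-20,0],[-36,-20,0],[-36,-20,0],[-36,-20,0],[-36,-20,0],[-36,-20,0],[-36,-20,0],[-36,-20,0],[-36,-20,0],[-36,-20,0],[-36,-20,0],[-34,-20,0]],"spin":[0,0,0,0,0,0,0,0,0,0,0,1.4],"jaw":[85,85,85,85,85,85,85,85,85,85,85,85]}'
python3 - <<'E'
from h import *
ct,cs=cams.calibration("top"),cams.calibration("side")
for n,p,q in (("dish L",(304,154),(307,208)),("dish R",(364,144),(344,235)),("dish nearL",(322,242),(247,241)),("phone farL",(158,176),(233.5,151)),("phone nearL",(144,221),(201,155.5)),("torch lens",(249,139),(293,180.5)),("torch back",(248,176),(266.5,190)),("key tip",(256,206),(247,203.5)),("key bow end",(256,244),(219.5,211.5))):
    P,e=tri(ct,p,cs,q); print(n,np.round(P,4),"gap %.4f"%e)
c=cams.calibration("wrist"); print({k:np.round(v,3).tolist() for k,v in c.items()})
cv2.imwrite("pics/w1.png",cams.snapshot("wrist"))
E
python3 go.py .507 .270 .15 75
```

```text
time_s: 1.1
tcp_pos: [0.5086, 0.2731, 0.2309]
tool_rot: [[-0.967, 0.256, -0.0], [0.256, 0.967, -0.0], [0.0, -0.0, -1.0]]
contact_force: [0.2, 0.9, -0.4]
width: 0.0852
finger_force: 0.0
dish L [ 0.6484 -0.1345  0.0251] gap 0.0016
dish R [ 0.6764 -0.3075  0.0302] gap 0.0000
dish nearL [ 0.3948 -0.1808  0.0285] gap 0.0017
phone farL [0.5795 0.2829 0.0348] gap 0.0004
phone nearL [0.4536 0.3169 0.0345] gap 0.0036
torch lens [0.6932 0.0252 0.0197] gap 0.0000
torch back [0.584  0.028  0.0151] gap 0.0006
key tip [0.4958 0.0054 0.0047] gap 0.0050
key bow end [0.3881 0.0048 0.0125] gap 0.0013
{'fovy': 65.668, 'cx': 250.942, 'cy': 191.001, 'k1': -0.079, 'T': [[0.255, 0.93, 0.265, 0.441], [0.967, -0.244, -0.071, 0.291], [-0.001, 0.274, -0.962, 0.375], [0.0, 0.0, 0.0, 1.0]]}
shift [ 7.8 -0.3 80.8] yaw_y 74.74 spin -0.26 j6 0.64
```

View pics/w1.png

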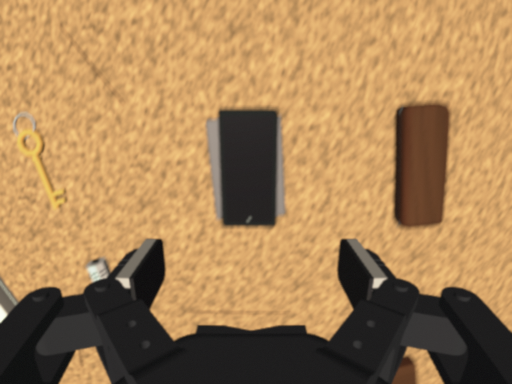

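The wrist view shows the phone at px (219–277, 110–226), centred between the fingers, with the cradle plate on both sides and the key at (40,160). I'll measure the phone accurately here, using wrist and top views for its height.

```bash
cat > w.py <<'E'
from h import *
def wmask(im,kind,box):
    H,S,V=cv2.split(cv2.cvtColor(im,cv2.COLOR_BGR2HSV))
    m={"dark":V<60,"white":(S<60)&(V>150),"brass":(H>18)&(H<32)&(S>110)&(V>120),"grey":(S<50)&(V>110)}[kind]
    r=np.zeros(m.shape,bool); x0,y0,x1,y1=box; r[y0:y1,x0:x1]=1
    m=(m&r).astype(np.uint8)*255
    return max(cv2.findContours(m,cv2.RETR_EXTERNAL,cv2.CHAIN_APPROX_NONE)[0],key=cv2.contourArea).reshape(-1,2)
def wrect(c,cn,z):
    P=np.array([onz(c,u,v,z)[:2] for u,v in cn]).astype(np.float32); r=cv2.minAreaRect(P)
    b=cv2.boxPoints(r); e=[b[1]-b[0],b[2]-b[1]]; l=max(e,key=np.linalg.norm)
    return np.round(r[0],4),np.round(r[1],4),round((np.degrees(np.arctan2(l[1],l[0]))+90)%180-90,2),P
E
python3 - <<'E'
from w import *
im=cv2.imread("pics/w1.png"); c=cams.calibration("wrist")
cn=wmask(im,"dark",(195,90,300,238))
for z in(.030,.036,.042,.048): print(z,wrect(c,cn,z)[:3])
q=cv2.boxPoints(cv2.minAreaRect(cn)); print(q)
ct=cams.calibration("top")
q=q[np.lexsort((q[:,0],q[:,1]))]
# near side = upper in wrist picture. order near-R, near-L etc
for p in q:
    P=onz(c,*p,.042); t=[(158,176),(178,181),(165,226),(144,221)]
    b=min(t,key=lambda k:np.linalg.norm(proj(ct,P)-k)); print(p,np.round(P,3),b,*[np.round(x,4) for x in tri(c,p,ct,b)])
E
```

```text
0.03 (array([0.5167, 0.2634]), array([0.0635, 0.1367]), np.float32(-14.93))
0.036 (array([0.5155, 0.2638]), array([0.0624, 0.1343]), np.float32(-14.93))
0.042 (array([0.5142, 0.2642]), array([0.0613, 0.1319]), np.float32(-14.93))
0.048 (array([0.513 , 0.2646]), array([0.0602, 0.1295]), np.float32(-14.93))
[[220. 111.]
 [275. 111.]
 [275. 224.]
 [220. 224.]]
[220. 111.] [0.443 0.252 0.042] (165, 226) [0.4396 0.2543 0.0542] 0.0066
[275. 111.] [0.458 0.31  0.042] (144, 221) [0.4534 0.3094 0.0644] 0.0085
[220. 224.] [0.569 0.214 0.042] (178, 181) [0.5591 0.2203 0.0696] 0.0006
[275. 224.] [0.586 0.278 0.042] (158, 176) [0.5751 0.2776 0.0654] 0.0031
```

The arm was still settling when that picture was taken, so its pose was stale. I'll repeat it at rest.

```bash
python3 -m creep '{"translation":[[0,0,0],[0,0,0]],"spin":[0,0],"jaw":[85,85]}' | head -2
python3 - <<'E'
from w import *
c=cams.calibration("wrist"); im=cams.snapshot("wrist"); print(np.array(c["T"])[:3,3]-cams.calibration("wrist")["T"][:3,3] if 0 else "", np.round(state()["tcp_pos"],4))
cn=wmask(im,"dark",(180,80,310,245))
for z in(.036,.042): print(z,wrect(c,cn,z)[:3])
ct=cams.calibration("top")
for p in cv2.boxPoints(cv2.minAreaRect(cn)):
    P=onz(c,*p,.042); t=[(158,176),(178,181),(165,226),(144,221)]
    b=min(t,key=lambda k:np.linalg.norm(proj(ct,P)-k)); print(p,np.round(P,3),b,*[np.round(x,4) for x in tri(c,p,ct,b)])
E
python3 go.py .507 .270 .08 75
```

```text
time_s: 1.32
tcp_pos: [0.5074, 0.2742, 0.2306]
 [0.5067 0.2749 0.2307]
0.036 (array([0.5061, 0.2715]), array([0.0639, 0.1374]), np.float32(-14.32))
0.042 (array([0.5049, 0.2719]), array([0.0627, 0.1349]), np.float32(-14.32))
[220. 108.] [0.432 0.259 0.042] (165, 226) [0.4345 0.2581 0.0438] 0.0058
[277. 108.] [0.447 0.319 0.042] (144, 221) [0.4498 0.3183 0.0348] 0.0045
[277. 224.] [0.578 0.287 0.042] (158, 176) [0.5823 0.2856 0.029 ] 0.0042
[220. 224.] [0.561 0.221 0.042] (178, 181) [0.5612 0.223  0.0474] 0.0045
shift [ -1.8  -4.6 150.7] yaw_y 75.20 spin 0.20 j6 0.64
```

The phone centre is (0.506, 0.271), with its top at about 0.04, which agrees with the text. I'll descend so the tips reach the phone's side faces.

```bash
python3 -m creep '{"translation":[[-0.6,-3.9,25],[0,0,35],[0,0,35],[0,0,30],[0,0,25],[0,0,20],[0,0,12],[0,0,10],[0,0,8],[0,0,6],[0,0,0],[0,0,0]],"spin":[0,0,0,0,0,0,0,0,0,0,0,0],"jaw":[85,85,85,85,85,85,85,85,85,85,85,85]}' 40
python3 go.py .506 .271 .024 75
python3 - <<'E'
from h import *
cv2.imwrite("pics/w2.png",cams.snapshot("wrist"))
E
```

```text
time_s: 2.37
tcp_pos: [0.5075, 0.2713, 0.0259]
tool_rot: [[-0.967, 0.255, 0.001], [0.255, 0.967, 0.0], [-0.001, 0.001, -1.0]]
contact_force: [-1.3, 0.2, 0.7]
width: 0.0849
finger_force: 0.0
shift [ 1.4 -0.7  1.9] yaw_y 75.22 spin 0.22 j6 0.64
```

View pics/w2.png

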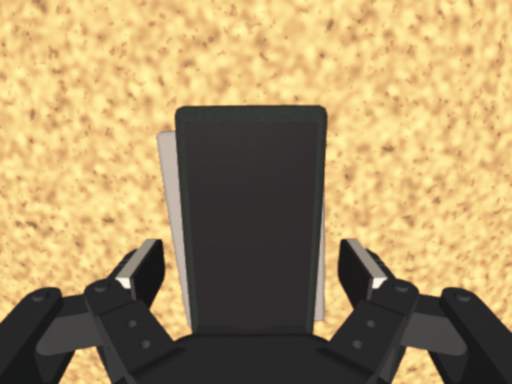

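The phone sits centred between the fingers, with gaps of about 22 px on either side at row 270. I'll close on it.

```bash
python3 -m creep '{"translation":[[1,0,0],[0,0,0],[0,0,0],[0,0,0],[0,0,0],[0,0,0]],"spin":[0,0,0,0,0,0],"jaw":[55,55,55,55,55,55]}' 40
python3 -m creep '{"translation":[[0,0,-4],[0,0,-8],[0,0,-15],[0,0,-20],[0,0,-30],[0,0,-30],[0,0,0],[0,0,0]],"spin":[0,0,0,0,0,0,0,0],"jaw":[55,55,55,55,55,55,55,55]}' 40
python3 - <<'E'
from h import *
a=cams.snapshot("wrist"); b=cams.snapshot("side")[110:220,150:300]
cv2.imwrite("pics/w3.png",np.hstack([cv2.resize(a,(400,300)),cv2.resize(b,(400,300))]))
E
python3 go.py .536 -.244 .13 
```

```text
time_s: 2.92
tcp_pos: [0.507, 0.2717, 0.0266]
tool_rot: [[-0.967, 0.255, 0.002], [0.255, 0.967, 0.001], [-0.002, 0.001, -1.0]]
contact_force: [-1.3, 0.3, 6.6]
width: 0.0648
finger_force: 45.4
time_s: 3.58
tcp_pos: [0.5078, 0.2718, 0.1347]
tool_rot: [[-0.967, 0.255, 0.005], [0.255, 0.967, 0.002], [-0.004, 0.003, -1.0]]
contact_force: [0.3, -0.0, -2.5]
width: 0.0646
finger_force: 45.1
shift [-161.4 -489.8    1.8] yaw_y 75.20 j6 0.64
```

View pics/w3.png

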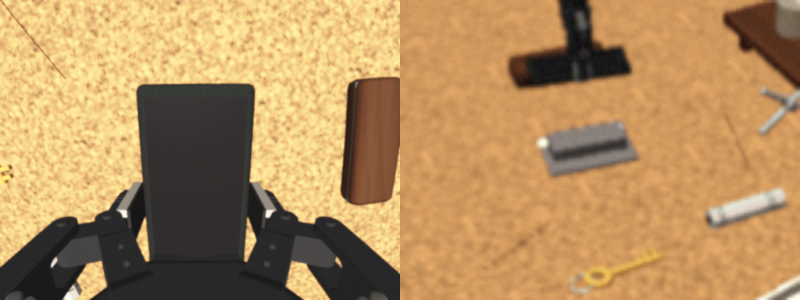

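The phone is gripped and raised. The wrist picture shows it level between the pads (cols 137–255), and in the side crop the cradle is empty. Next I'll carry it over the near end of the dish, with the phone lying across the dish.

```bash
python3 -m creep '{"translation":[[-4,-20,0],[-7,-36,0],[-8,-41,0],[-8,-41,0],[-8,-41,0],[-8,-41,0],[-8,-41,0],[-8,-41,0],[-8,-41,0],[-8,-41,0],[-8,-41,0],[-8,-41,0]],"spin":[0,0,0,0,0,0,0,0,0,0,0,0],"jaw":[55,55,55,55,55,55,55,55,55,55,55,55]}' 40
python3 -m creep '{"translation":[[-8,-36,0],[-4,-19,0],[0,0,0],[0,0,0],[0,0,0],[0,0,0],[0,0,0],[0,0,0],[0,0,0],[0,0,0],[0,0,0],[0,0,0]],"spin":[0,0,4,7,7,7,7,7,7,7,7,5],"jaw":[55,55,55,55,55,55,55,55,55,55,55,55]}' 40
python3 -m creep '{"translation":[[0,0,0],[0,0,0]],"spin":[0,0],"jaw":[55,55]}' 40
python3 go.py .467 -.256 .05 10
python3 - <<'E'
from h import *
cv2.imwrite("pics/w4.png",cams.snapshot("wrist"))
E
```

```text
time_s: 4.68
tcp_pos: [0.4728, -0.2025, 0.1302]
tool_rot: [[-0.967, 0.256, -0.004], [0.256, 0.967, 0.002], [0.004, 0.001, -1.0]]
contact_force: [1.9, -0.7, -2.0]
width: 0.065
finger_force: 45.2
time_s: 5.68
tcp_pos: [0.4709, -0.2565, 0.1299]
tool_rot: [[-0.172, 0.985, -0.004], [0.985, 0.172, 0.003], [0.004, -0.004, -1.0]]
contact_force: [-0.1, -0.2, -2.9]
width: 0.065
finger_force: 45.3
time_s: 5.85
tcp_pos: [0.4714, -0.2568, 0.1305]
tool_rot: [[-0.179, 0.984, -0.003], [0.984, 0.179, 0.002], [0.003, -0.003, -1.0]]
contact_force: [0.0, -0.7, -2.1]
width: 0.0643
finger_force: 45.3
shift [ 1.4 -4.  80.5] yaw_y 10.33 spin 0.33 j6 0.77
```

View pics/w4.png

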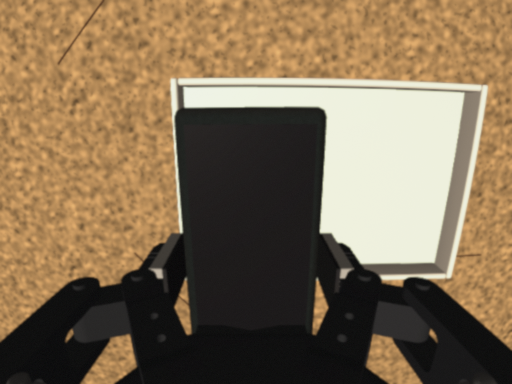

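The phone hangs level over the near end of the dish. The rim corners are visible at (174,80), (486,87) and (451,276), so I'll check the dish's position from this pose before lowering.

```bash
python3 - <<'E'
from h import *
c=cams.calibration("wrist"); ct=cams.calibration("top")
o=np.array([.5364,-.2436]); a=np.radians(10); R=np.array([[np.cos(a),-np.sin(a)],[np.sin(a),np.cos(a)]])
for p in((174,79),(487,86),(452,277)):
    P=onz(c,*p,.03); print(p,np.round(P,4),"dish frame",np.round(R.T@(P[:2]-o)*1000,1))
for p,t in (((174,79),(383,231)),((487,86),(364,144))): print("tri",*[np.round(x,4) for x in tri(c,p,ct,t)])
for p in((177,108),(326,108)): 
    P=onz(c,*p,.147); print("phone corner",np.round(R.T@(P[:2]-o)*1000,1))
for p in((180,85),(470,92)):
    P=onz(c,*p,.03);
E
```

```text
(174, 79) [ 0.3949 -0.1785  0.03  ] dish frame [-128.1   88.7]
(487, 86) [ 0.6463 -0.1332  0.03  ] dish frame [127.4  89.7]
(452, 277) [ 0.6803 -0.3077  0.03  ] dish frame [130.6 -88.1]
tri [ 0.4394 -0.2246  0.3396] 0.0977
tri [ 0.5813 -0.2117  0.1973] 0.1367
phone corner [-98.   66.9]
phone corner [-35.7  67.4]
```

Dish frame confirmed to about 2 mm, and the phone will land at dish x from -99 to -34. I'll lower it in two stages.

```bash
python3 -m creep '{"translation":[[0,0,15],[0,0,25],[0,0,25],[0,0,18],[0,0,12],[0,0,8],[0,0,6],[0,0,5],[0,0,4],[0,0,0],[0,0,0]],"spin":[0.3,0,0,0,0,0,0,0,0,0,0],"jaw":[55,55,55,55,55,55,55,55,55,55,55]}' 40
python3 -m creep '{"translation":[[0,0,2],[0,0,2],[0,0,1],[0,0,1],[0,0,0]],"spin":[0,0,0,0,0],"jaw":[55,55,55,55,55]}' 40
python3 go.py .467 -.256 .003 10
```

```text
time_s: 6.82
tcp_pos: [0.4731, -0.258, 0.0147]
tool_rot: [[-0.172, 0.985, 0.001], [0.985, 0.172, -0.0], [-0.001, 0.001, -1.0]]
contact_force: [-0.4, 0.7, -1.2]
width: 0.0642
finger_force: 45.3
time_s: 7.23
tcp_pos: [0.4726, -0.2576, 0.0082]
tool_rot: [[-0.172, 0.985, -0.0], [0.985, 0.172, 0.0], [0.0, -0.0, -1.0]]
contact_force: [-0.3, 0.9, -1.9]
width: 0.0645
finger_force: 45.3
shift [ 2.6 -5.2  5.2] yaw_y 9.91 spin -0.09 j6 0.78
```

```bash
python3 -m creep '{"translation":[[0,0,1],[0,0,1],[0,0,1],[0,0,0],[0,0,0]],"spin":[0,0,0,0,0],"jaw":[55,55,55,55,55]}' 40
python3 -m creep '{"translation":[[0,0,1],[0,0,1],[0,0,0],[0,0,0]],"spin":[0,0,0,0],"jaw":[55,55,55,55]}' 40
```

```text
time_s: 7.65
tcp_pos: [0.4726, -0.2577, 0.0052]
tool_rot: [[-0.172, 0.985, -0.0], [0.985, 0.172, 0.0], [0.0, -0.0, -1.0]]
contact_force: [1.0, -0.3, -1.8]
width: 0.0646
finger_force: 45.3
time_s: 7.98
tcp_pos: [0.4726, -0.2577, 0.0032]
tool_rot: [[-0.172, 0.985, -0.0], [0.985, 0.172, 0.0], [0.0, -0.0, -1.0]]
contact_force: [0.6, -0.8, -2.3]
width: 0.0648
finger_force: 45.3
```

```bash
python3 -m creep '{"translation":[[0,0,1],[0,0,0],[0,0,1],[0,0,0]],"spin":[0,0,0,0],"jaw":[55,55,55,55]}' 40 | sed -n '2p;4p'
python3 -m creep '{"translation":[[0,0,1],[0,0,0],[0,0,0]],"spin":[0,0,0],"jaw":[55,55,55]}' 40 | sed -n '2p;4p'
```

```text
tcp_pos: [0.4729, -0.2578, 0.0026]
contact_force: [-2.2, 2.3, 8.4]
tcp_pos: [0.4729, -0.2578, 0.0025]
contact_force: [-5.1, 4.0, 15.6]
```

The phone has touched down (force rising at TCP z 0.0025). I'll release it, rise and look.

```bash
python3 -m creep '{"translation":[[0,0,-1],[0,0,-1],[0,0,0],[0,0,0],[0,0,0]],"spin":[0,0,0,0,0],"jaw":[66,70,75,75,75]}' | sed -n '2p;4,6p'
python3 -m creep '{"translation":[[0,0,-8],[0,0,-15],[0,0,-25],[0,0,-35],[0,0,-35],[0,0,-35],[0,0,-35],[0,0,-20],[0,0,0],[0,0,0]],"spin":[0,0,0,0,0,0,0,0,0,0],"jaw":[75,75,75,75,75,75,75,75,75,75]}' | sed -n '2p;4,6p'
cat > dish.py <<'E'
from w import *
o=np.array([.5364,-.2436]); a=np.radians(10); R=np.array([[np.cos(a),-np.sin(a)],[np.sin(a),np.cos(a)]])
def D(p): return R.T@(np.asarray(p)[:2]-o)*1000
def W(x,y): return o+R@np.array([x,y])/1000
E
python3 - <<'E'
from dish import *
t=cams.snapshot("top"); c=cams.calibration("top"); w=cams.snapshot("wrist"); cw=cams.calibration("wrist")
cv2.imwrite("pics/x.png",w); cv2.imwrite("pics/xt.png",t)
f=cv2.resize(t[130:255,290:400],(440,500)); cv2.imwrite("pics/t5.png",np.hstack([cv2.resize(w,(360,270)),f[:270,:440]]) if 0 else w)
try:
    cn=wmask(t,"dark",(300,140,400,245)); r=wrect(c,cn,.018); print("top phone",D(r[0]),r[1],r[2]-10)
except Exception as e: print(e)
E
python3 go.py .506 .0065 .16 90; python3 go.py .44 .006 .16
```

```text
tcp_pos: [0.4728, -0.2578, 0.0022]
contact_force: [0.8, 0.0, -0.1]
width: 0.0757
finger_force: 0.0
tcp_pos: [0.4738, -0.2585, 0.2125]
contact_force: [0.3, -0.3, -0.4]
width: 0.0749
finger_force: 0.0
top phone [-21.40235117 -57.45641273] [0.1393 0.2758] -48.75
shift [253.9  78.9  49.6] yaw_y 9.91 spin -80.09 j6 0.78
shift [264.7  13.8  49.7] yaw_y 9.91 j6 0.78
```

View pics/t5.png

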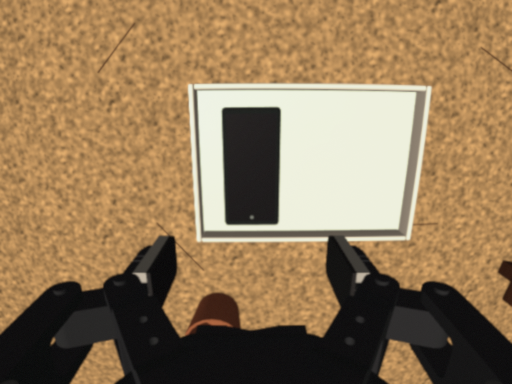

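The phone lies flat in the dish, at px (222–280, 107–224) inside an interior spanning cols 203–412, clear of every wall. Next is the key.

```bash
python3 -m creep '{"translation":[[18,1,0],[34,2,5],[38,2,8],[38,2,8],[38,2,8],[38,2,8],[38,3,8],[24,2,6]],"spin":[0,0,0,0,0,0,0,0],"jaw":[50,50,50,40,40,40,40,40]}' | sed -n '1,2p'
python3 -m creep '{"translation":[[0,0,0],[0,0,0],[0,0,0],[0,0,0],[0,0,0],[0,0,0],[0,0,0],[0,0,0],[0,0,0],[0,0,0],[0,0,0],[0,0,0]],"spin":[-5,-7,-7,-7,-7,-7,-7,-7,-7,-7,-7,-5],"jaw":[40,40,40,40,40,40,40,40,40,40,40,40]}' | sed -n '1,2p'
python3 -m creep '{"translation":[[0,0,0],[0,0,0],[0,0,0]],"spin":[0,0,0],"jaw":[40,40,40]}' | sed -n '2p;5p'
python3 - <<'E'
from dish import *
c=cams.calibration("wrist"); im=cams.snapshot("wrist"); cv2.imwrite("pics/w6.png",im)
t=cams.snapshot("top"); ct=cams.calibration("top"); r=wrect(ct,wmask(t,"dark",(320,160,385,235)),.018); print("phone",D(r[0]),r[1],r[2]-10)
H,S,V=cv2.split(cv2.cvtColor(im,cv2.COLOR_BGR2HSV))
cn=wmask(im,"brass",(120,20,400,330)); print(cn.min(0),cn.max(0)); r=wrect(c,cn,.005); print(r[:3])
E
```

```text
time_s: 10.58
tcp_pos: [0.4393, 0.0101, 0.1565]
time_s: 11.58
tcp_pos: [0.4408, 0.0073, 0.1572]
tcp_pos: [0.4418, 0.0072, 0.1583]
width: 0.04
phone [-63.79625419  -2.45925838] [0.0617 0.1375] -89.59
[234 124] [269 228]
(array([0.4423, 0.0081]), array([0.1096, 0.0323]), np.float32(3.0))
```

View pics/w6.png

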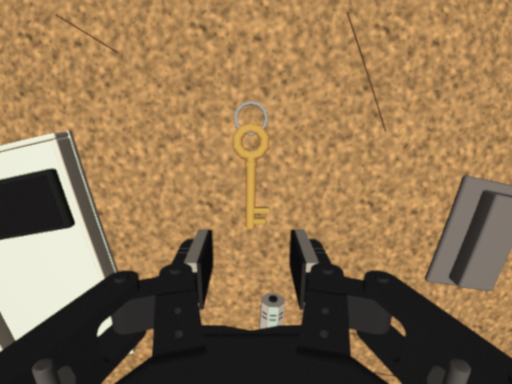

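The key is seen end to end: ring (251,103), bow (251,141), shank at col 251 and tip (250,228), with the bit pointing right (+y). My ten views are used, so from here I rely on numbers only.

```bash
python3 - <<'E'
from dish import *
c=cams.calibration("wrist"); ct=cams.calibration("top"); im=cv2.imread("pics/w6.png"); cn=wmask(im,"brass",(120,20,400,330))
for r0 in (165,175,185,195):
    q=cn[cn[:,1]==r0]; print(r0,q[:,0].min(),q[:,0].max(),np.round(onz(c,q[:,0].mean(),r0,.005),4))
tip=(250.5,228.5); be=(251,123.5)
for n,p,t in(("tip",tip,(256,205.5)),("bow",be,(256,244.5))): print(n,np.round(onz(c,*p,.005),4),*[np.round(x,4) for x in tri(c,p,ct,t)])
E
python3 go.py .446 .006 .003 90
```

```text
165 248 253 [0.4292 0.0064 0.005 ]
175 248 253 [0.4396 0.0064 0.005 ]
185 248 252 [0.4502 0.0059 0.005 ]
195 248 252 [0.461  0.0058 0.005 ]
tip [0.4987 0.0063 0.005 ] [0.4998 0.0054 0.0024] 0.0018
bow [0.3878 0.007  0.005 ] [0.3844 0.0062 0.0804] 0.0019
shift [ -3.9  -1.1 155.8] yaw_y 89.83 spin -0.17 j6 -0.13
```

The key origin is about (0.438, 0.006), yaw about -1°, and its tip height agrees with the shelf. I'll grip at key x = +8 mm.

```bash
python3 -m creep '{"translation":[[-4,-1,20],[0,0,30],[0,0,30],[0,0,25],[0,0,18],[0,0,12],[0,0,8],[0,0,6],[0,0,4],[0,0,0],[0,0,0]],"spin":[0.8,0,0,0,0,0,0,0,0,0,0],"jaw":[40,40,40,40,40,40,40,40,40,40,40]}' | sed -n '2p;4p'
python3 go.py .446 .006 .003 89
```

```text
tcp_pos: [0.4473, 0.006, 0.0068]
contact_force: [0.3, 0.1, 0.7]
shift [1.3 0.  3.8] yaw_y 89.09 spin 0.09 j6 -0.12
```

```bash
python3 -m creep '{"translation":[[1,0,2],[0,0,1],[0,0,0]],"spin":[0,0,0],"jaw":[40,40,40]}' | sed -n '2p;4p'
python3 -m creep '{"translation":[[0,0,0],[0,0,0],[0,0,0],[0,0,0],[0,0,0],[0,0,0],[0,0,0]],"spin":[0,0,0,0,0,0,0],"jaw":[30,20,4,4,4,4,4]}' 40
```

```text
tcp_pos: [0.4459, 0.006, 0.0036]
contact_force: [-0.3, 0.7, -0.1]
time_s: 13.68
tcp_pos: [0.4459, 0.0061, 0.0036]
tool_rot: [[-1.0, 0.016, 0.0], [0.016, 1.0, -0.0], [-0.0, -0.0, -1.0]]
contact_force: [-1.7, 0.1, 4.2]
width: 0.008
finger_force: 39.2
```

```bash
python3 -m creep '{"translation":[[0,0,-4],[0,0,-10],[0,0,-20],[0,0,-30],[0,0,-30],[0,0,-15],[0,0,0],[0,0,0],[0,0,0]],"spin":[0,0,0,0,0,0,0,0,0],"jaw":[4,4,4,4,4,4,4,4,4]}' | sed -n '2p;4,6p'
python3 - <<'E'
from dish import *; from go import go
c=cams.calibration("wrist"); im=cams.snapshot("wrist"); cn=wmask(im,"brass",(120,20,400,330)); z0=state()["tcp_pos"][2]
print(cn.min(0),cn.max(0),cv2.contourArea(cn)); print(wrect(c,cn,z0+.002)[:3], "on shelf:",wrect(c,cn,.005)[:3])
w=W(12,-13.5); print(w); go(*w,.11,10)
E
```

```text
tcp_pos: [0.4449, 0.0062, 0.1117]
contact_force: [-0.4, -0.6, -0.3]
width: 0.0075
finger_force: 39.0
[217 133] [285 329] 5124.0
(array([0.4427, 0.0048]), array([0.033 , 0.1125]), np.float32(-2.51)) on shelf: (array([0.4944, 0.0031]), array([0.0581, 0.1978]), np.float32(-2.51))
[ 0.55056194 -0.25481113]
shift [-110.3 -259.4    0.8] yaw_y 89.11 spin 79.11 j6 -0.12
```

The key is held: its size in the hand's plane fits (112 x 33 mm). I'll carry it over the dish and turn it.

```bash
python3 -m creep '{"translation":[[-6,-15,0],[-12,-28,0],[-16,-37,0],[-16,-37,0],[-16,-37,0],[-16,-37,0],[-14,-34,0],[-10,-24,0],[-4,-10,0],[0,0,0]],"spin":[0,0,0,0,0,0,0,0,0,0],"jaw":[4,4,4,4,4,4,4,4,4,4]}' | sed -n '1,2p'
python3 -m creep '{"translation":[[0,0,0],[0,0,0],[0,0,0],[0,0,0],[0,0,0],[0,0,0],[0,0,0],[0,0,0],[0,0,0],[0,0,0],[0,0,0],[0,0,0]],"spin":[4,7,7,7,7,7,7,7,7,7,7,5],"jaw":[4,4,4,4,4,4,4,4,4,4,4,4]}' | sed -n '1,2p'
python3 -m creep '{"translation":[[0,0,0],[0,0,0],[0,0,0]],"spin":[0,0,0],"jaw":[4,4,4]}' | sed -n '2p;5,6p'
python3 - <<'E'
from dish import *; from go import go
c=cams.calibration("wrist"); im=cams.snapshot("wrist"); cn=wmask(im,"brass",(120,20,400,330)); z0=state()["tcp_pos"][2]
r=wrect(c,cn,z0+.002); print(r[:3],r[2]-10); q=np.array([D(p) for p in r[3]]); print("dish frame",q.min(0),q.max(0))
k=wmask(im,"dark",(0,0,240,240)); P=np.array([D(onz(c,u,v,.018)) for u,v in k]); print("phone",P.min(0),P.max(0))
w=W(12,-13.5); go(*w,.012,10)
E
```

```text
time_s: 15.32
tcp_pos: [0.5517, -0.2566, 0.1105]
time_s: 16.32
tcp_pos: [0.5499, -0.2518, 0.111]
tcp_pos: [0.5509, -0.2533, 0.1117]
width: 0.0078
finger_force: 39.1
(array([ 0.5482, -0.2529]), array([0.0324, 0.1107]), np.float32(-81.41)) -91.41
dish frame [ -5.38530841 -66.5720121 ] [27.03959581 44.04598989]
phone [-96.62788142 -55.29286167] [-32.34979358  65.01980574]
shift [-1.2 -0.6 99.9] yaw_y 10.23 spin 0.23 j6 0.85
```

The key will lie at dish x -5..27 and y -67..65, about 27 mm clear of the phone's edge at -32. Lowering.

```bash
python3 -m creep '{"translation":[[-1,-1,15],[0,0,22],[0,0,22],[0,0,16],[0,0,10],[0,0,6],[0,0,4],[0,0,2],[0,0,0],[0,0,0]],"spin":[0,0,0,0,0,0,0,0,0,0],"jaw":[4,4,4,4,4,4,4,4,4,4]}' | sed -n '2p;4p'
python3 -m creep '{"translation":[[0,0,1.5],[0,0,1.5],[0,0,0],[0,0,0]],"spin":[0,0,0,0],"jaw":[4,4,4,4]}' | sed -n '2p;4p'
```

```text
tcp_pos: [0.5516, -0.2562, 0.0162]
contact_force: [-0.4, -0.2, -1.2]
tcp_pos: [0.5509, -0.2558, 0.0124]
contact_force: [-0.5, -1.0, -1.0]
```

```bash
python3 -m creep '{"translation":[[0,0,1],[0,0,1],[0,0,0],[0,0,0]],"spin":[0,0,0,0],"jaw":[4,4,4,4]}' | sed -n '2p;4p'
python3 -m creep '{"translation":[[0,0,1],[0,0,0],[0,0,0]],"spin":[0,0,0],"jaw":[4,4,4]}' | sed -n '2p;4p'
```

```text
tcp_pos: [0.5507, -0.2557, 0.0101]
contact_force: [1.1, 0.8, -0.6]
tcp_pos: [0.551, -0.2559, 0.0096]
contact_force: [-1.5, 0.5, 2.6]
```

Touched down at 0.0096 as predicted. I'll release, rise, and go on to the torch.

```bash
python3 -m creep '{"translation":[[0,0,-0.5],[0,0,0],[0,0,0],[0,0,0]],"spin":[0,0,0,0],"jaw":[14,20,26,26]}' | sed -n '2p;4,6p'
python3 -m creep '{"translation":[[0,0,-8],[0,0,-15],[0,0,-25],[0,0,-35],[0,0,-35],[0,0,-30],[0,0,-10],[0,0,0],[0,0,0]],"spin":[0,0,0,0,0,0,0,0,0],"jaw":[26,26,26,26,26,26,30,40,45]}' | sed -n '2p'
python3 - <<'E'
from dish import *
c=cams.calibration("wrist"); im=cams.snapshot("wrist"); cn=wmask(im,"brass",(100,20,450,330))
r=wrect(c,cn,.011); q=np.array([D(p) for p in r[3]]); print("key",r[1],r[2]-10,q.min(0),q.max(0))
k=wmask(im,"dark",(0,0,250,240)); P=np.array([D(onz(c,u,v,.018)) for u,v in k]); print("phone",P.min(0),P.max(0))
E
python3 go.py .64 .028 .17 90
```

```text
tcp_pos: [0.5509, -0.2558, 0.0097]
contact_force: [-0.2, 0.2, 0.7]
width: 0.0259
finger_force: 0.0
tcp_pos: [0.551, -0.2559, 0.1682]
key [0.0317 0.1081] -86.63 [ -5.57907012 -66.41117906] [29.95131447 41.70782015]
phone [-96.51934135 -70.82597579] [-33.08530065  64.89829638]
shift [263.1 138.3  -3.2] yaw_y 10.10 spin -79.90 j6 0.85
```

The key is lying flat and free. On to the torch.

```bash
python3 -m creep '{"translation":[[15,8,0],[28,15,0],[36,19,0],[36,19,0],[36,19,0],[36,19,0],[34,18,0],[26,13,0],[14,7,0],[2,1,0],[0,0,0],[0,0,0]],"spin":[0,0,0,0,0,0,0,0,0,0,-5,-7],"jaw":[45,45,45,45,45,45,45,45,45,45,45,45]}' | sed -n '1,2p'
python3 -m creep '{"translation":[[0,0,0],[0,0,0],[0,0,0],[0,0,0],[0,0,0],[0,0,0],[0,0,0],[0,0,0],[0,0,0],[0,0,0],[0,0,0],[0,0,0]],"spin":[-7,-7,-7,-7,-7,-7,-7,-7,-7,-5,0,0],"jaw":[45,45,45,45,45,45,45,45,45,45,45,45]}' | sed -n '1,2p'
python3 - <<'E'
from dish import *
c=cams.calibration("wrist"); im=cams.snapshot("wrist"); ct=cams.calibration("top")
H,S,V=cv2.split(cv2.cvtColor(im,cv2.COLOR_BGR2HSV)); m=((S<60)).astype(np.uint8)*255; m[:,:195]=0; m[:,320:]=0; m[245:]=0; m=cv2.morphologyEx(m,cv2.MORPH_OPEN,np.ones((5,5)))
cn=max(cv2.findContours(m,0,1)[0],key=cv2.contourArea).reshape(-1,2); print(cn.min(0),cn.max(0))
for z in(.013,.02): print(wrect(c,cn,z)[:3])
u0=cn[:,1].min(); 
for row,t in((cn[:,1].min(),(248,177.5)),(cn[:,1].max(),(249,138.5))):
    p=(cn[abs(cn[:,1]-row)<3][:,0].mean(),row); print(p,np.round(onz(c,*p,.013),4),*[np.round(x,4) for x in tri(c,p,ct,t)])
E
python3 go.py .64 .028 .004 90
```

```text
time_s: 20.5
tcp_pos: [0.6392, 0.0268, 0.1658]
time_s: 21.5
tcp_pos: [0.6395, 0.0261, 0.1665]
[240 119] [268 230]
(array([0.639 , 0.0282]), array([0.0255, 0.1173]), np.float32(-2.65))
(array([0.6373, 0.0282]), array([0.0249, 0.1146]), np.float32(-2.65))
(np.float64(255.5), np.int32(119)) [0.5805 0.0303 0.013 ] [0.5804 0.029  0.0128] 0.0024
(np.float64(251.5), np.int32(230)) [0.6973 0.0264 0.013 ] [0.6951 0.0258 0.0181] 0.0012
shift [ -0.5   1.7 162.8] yaw_y 89.91 spin -0.09 j6 -0.06
```

The torch is at (0.638, 0.028), yaw -2.3°, with triangulated heights of 13–18 mm, consistent with its 26 mm thickness. Descending.

```bash
python3 -m creep '{"translation":[[1,2,20],[0,0,30],[0,0,32],[0,0,28],[0,0,18],[0,0,12],[0,0,8],[0,0,6],[0,0,4],[0,0,2],[0,0,0],[0,0,0]],"spin":[2.2,0,0,0,0,0,0,0,0,0,0,0],"jaw":[45,45,45,45,45,45,45,45,45,45,45,45]}' | sed -n '2p;4p'
python3 -m creep '{"translation":[[0,0,1],[0,0,0],[0,0,0],[0,0,0],[0,0,0],[0,0,0],[0,0,0]],"spin":[0,0,0,0,0,0,0],"jaw":[35,25,18,18,18,18,18]}' 40
```

```text
tcp_pos: [0.6404, 0.0293, 0.0088]
contact_force: [0.4, -0.7, 0.5]
time_s: 23.13
tcp_pos: [0.6403, 0.0293, 0.0077]
tool_rot: [[-0.999, 0.037, 0.001], [0.037, 0.999, -0.0], [-0.001, -0.0, -1.0]]
contact_force: [-0.2, -1.0, 5.0]
width: 0.0247
finger_force: 41.3
```

```bash
python3 -m creep '{"translation":[[0,0,-4],[0,0,-10],[0,0,-20],[0,0,-30],[0,0,-30],[0,0,-15],[0,0,0],[0,0,0]],"spin":[0,0,0,0,0,0,0,0],"jaw":[18,18,18,18,18,18,18,18]}' | sed -n '2p;4,6p'
python3 - <<'E'
from dish import *; from go import go
w=W(78,0); print(w); go(*w,.115,10)
E
```

```text
tcp_pos: [0.6401, 0.0294, 0.1167]
contact_force: [-0.8, 0.1, -2.2]
width: 0.0247
finger_force: 40.5
[ 0.613215   -0.23005544]
shift [  17.4 -260.2    1.7] yaw_y 87.91 spin 77.91 j6 -0.02
```

```bash
python3 -m creep '{"translation":[[1,-15,0],[2,-28,0],[3,-37,0],[3,-37,0],[3,-37,0],[2,-37,0],[2,-34,0],[1,-24,0],[0,-11,0],[0,0,0]],"spin":[0,0,0,0,0,0,0,0,0,0],"jaw":[18,18,18,18,18,18,18,18,18,18]}' | sed -n '1,2p'
python3 -m creep '{"translation":[[0,0,0],[0,0,0],[0,0,0],[0,0,0],[0,0,0],[0,0,0],[0,0,0],[0,0,0],[0,0,0],[0,0,0],[0,0,0],[0,0,0]],"spin":[3,7,7,7,7,7,7,7,7,7,7,5],"jaw":[18,18,18,18,18,18,18,18,18,18,18,18]}' | sed -n '1,2p'
python3 -m creep '{"translation":[[0,0,0],[0,0,0],[0,0,0]],"spin":[0,0,0],"jaw":[18,18,18]}' | sed -n '2p;5,6p'
python3 - <<'E'
from dish import *; from go import go
w=W(78,0); go(*w,.016,10); print("tcp dish",D(state()["tcp_pos"]))
c=cams.calibration("wrist"); im=cams.snapshot("wrist"); cv2.imwrite("pics/w9.png",im)
H,S,V=cv2.split(cv2.cvtColor(im,cv2.COLOR_BGR2HSV)); ys=slice(60,240)
cn=wmask(im,"brass",(20,20,260,330)); P=np.array([D(onz(c,u,v,.011)) for u,v in cn]); print("key",P.min(0),P.max(0))
E
```

```text
time_s: 24.63
tcp_pos: [0.6113, -0.2323, 0.1135]
time_s: 25.63
tcp_pos: [0.6122, -0.2274, 0.1144]
tcp_pos: [0.6127, -0.2287, 0.1151]
width: 0.0246
finger_force: 40.4
shift [-1.6  0.4 99.1] yaw_y 10.08 spin 0.08 j6 0.94
tcp dish [77.6912667   1.46319387]
key [ -6.71024092 -67.37609271] [25.34023874 41.66185477]
```

```bash
python3 -m creep '{"translation":[[0,0,15],[0,0,22],[0,0,22],[0,0,16],[0,0,9],[0,0,6],[0,0,4],[0,0,2],[0,0,0],[0,0,0]],"spin":[0,0,0,0,0,0,0,0,0,0],"jaw":[18,18,18,18,18,18,18,18,18,18]}' | sed -n '2p;4p'
python3 -m creep '{"translation":[[0,0,1.5],[0,0,1],[0,0,1],[0,0,0],[0,0,0]],"spin":[0,0,0,0,0],"jaw":[18,18,18,18,18]}' | sed -n '2p;4p'
```

```text
tcp_pos: [0.6139, -0.2302, 0.0208]
contact_force: [0.1, -0.1, -0.6]
tcp_pos: [0.613, -0.2298, 0.0163]
contact_force: [-0.8, -0.1, -2.2]
```

```bash
python3 -m creep '{"translation":[[0,0,1],[0,0,1],[0,0,0],[0,0,0]],"spin":[0,0,0,0],"jaw":[18,18,18,18]}' | sed -n '2p;4p'
python3 -m creep '{"translation":[[0,0,1],[0,0,0],[0,0,0]],"spin":[0,0,0],"jaw":[18,18,18]}' | sed -n '2p;4p'
```

```text
tcp_pos: [0.613, -0.2298, 0.0141]
contact_force: [-0.5, 0.3, -1.0]
tcp_pos: [0.6132, -0.2299, 0.0137]
contact_force: [-1.2, 0.9, 2.4]
```

Touched down at 0.0137, as predicted. I'll release and rise.

```bash
python3 -m creep '{"translation":[[0,0,-0.5],[0,0,0],[0,0,0],[0,0,0]],"spin":[0,0,0,0],"jaw":[30,36,40,40]}' | sed -n '2p;4,6p'
python3 -m creep '{"translation":[[0,0,-8],[0,0,-15],[0,0,-25],[0,0,-35],[0,0,-35],[0,0,-35],[0,0,-35],[0,0,-15],[0,0,0],[0,0,0]],"spin":[0,0,0,0,0,0,0,0,0,0],"jaw":[40,40,40,40,40,40,40,40,40,40]}' | sed -n '1,2p'
python3 - <<'E'
from dish import *
c=cams.calibration("wrist"); im=cams.snapshot("wrist"); cv2.imwrite("pics/w10.png",im)
cn=wmask(im,"brass",(0,20,300,330)); P=np.array([D(onz(c,u,v,.011)) for u,v in cn]); print("key",P.min(0),P.max(0))
k=wmask(im,"dark",(0,0,200,200)); P=np.array([D(onz(c,u,v,.018)) for u,v in k]); print("phone",P.min(0),P.max(0))
# torch: non-white pixels within dish region x 45..115
I=np.array([proj(c,[*W(x,y),.006]) for x,y in((40,75),(115,75),(115,-75),(40,-75))]).astype(np.int32); m=np.zeros(im.shape[:2],np.uint8); cv2.fillPoly(m,[I],255)
g=cv2.cvtColor(im,cv2.COLOR_BGR2GRAY); t=((g<0.87*np.median(g[m>0]))&(m>0)).astype(np.uint8)*255; t[250:]=0
t=cv2.morphologyEx(t,cv2.MORPH_CLOSE,np.ones((7,7))); cn=max(cv2.findContours(t,0,1)[0],key=cv2.contourArea).reshape(-1,2)
r=wrect(c,cn,.019); print("torch",D(r[0]),r[1],r[2]-10)
v=wmask(im,"white",(60,20,500,300)); 
t=cams.snapshot("top"); ct=cams.calibration("top"); 
cn=cv2.findContours(cv2.inRange(cv2.cvtColor(im,cv2.COLOR_BGR2HSV),(0,0,150),(180,60,255)),0,1)[0]; r=wrect(c,max(cn,key=cv2.contourArea).reshape(-1,2),.03); print("dish",r[:3])
E
```

```text
tcp_pos: [0.6132, -0.2299, 0.0138]
contact_force: [0.1, -0.1, -0.3]
width: 0.04
finger_force: 0.0
time_s: 28.93
tcp_pos: [0.6138, -0.2302, 0.2186]
key [ -6.62427197 -65.99704003] [29.9100574  41.19706396]
phone [-96.22334701 -39.99812456] [-32.24165692  64.96995439]
torch [77.45582003  2.18310426] [0.0264 0.1168] -90.6
dish (array([ 0.534 , -0.2432]), array([0.2598, 0.1794]), np.float32(10.23))
```

Everything checks out: the dish hasn't moved, the torch is flat at dish x = 77 mm, the key spans x -7..30 and the phone ends at -32. Handing in.

```bash
python3 -c "
from workcell import manip
print(manip.hand_in())"
```

```text
the job is handed in; nothing more can be done
None
```

I put the phone in the dish first, then the key and the torch. By the last camera measurements all three lie flat on its floor, released and clear of each other, and the dish has not shifted. I handed the job in at about 29 s of the 70 s; hand-in gave no verdict, and I did not re-measure the pot or the spectacle case.

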